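# Rack the camera lenses by height

## Robot

A 7-joint arm with a two-finger parallel gripper is mounted at the origin on the work surface. World frame = base frame: x ahead of the robot, y to its left, z up, the work surface at z = 0. Lengths are in m, angles in rad, forces in N, time in s.
With the tool pointing down it reaches from about 0.425 to 0.95 m from the base axis. Payload 16.7 kg.
Tool frame: the origin (TCP) lies on the centre line of the jaws, within the pads' length; the fingertips stand 22 mm ahead of it and the grasp point (between the pads) lies 3 mm ahead of it; z points along the fingers, y is the line along which they close (so a half turn about z gives the same grasp; the last joint's range is limited). The gripper opens to 94 mm and grips with 3 to 60 N. Pads are 16 mm wide; open, the fingers measure 119 mm over their backs; the gripper's body (75 mm by 177 mm) begins 78 mm behind the grasp point.
Start: joints at [0.951, 0.426, 0.074, 1.606, -0.034, 1.111, -0.067], TCP at [0.306, -0.602, 0.227] pointing down, gripper open.
Joint ranges: [-2.85, 2.85], [-0.5, 2.14], [-1.23, 1.37], [0.21, 2.46], [-1.02, 4.16], [0.16, 2.05], [-2.73, 2.73]. Speed limits (rad/s): [1.89, 1.89, 2.39, 2.39, 3.01, 3.01, 3.01].

## Interface

Orientations are given as a unit quaternion [x, y, z, w].
In Python, from cell import env gives the robot as it stands. Calls block until the motion is done:
- env.reach(position, orientation): joint-space move of the TCP to a pose.
- env.move_l(position, feed=0.15, rot=None, contact_N=None): straight line of the TCP; rot=None keeps the orientation; feed is the mean speed in m/s. With contact_N (N) it stops when the force on the tool has changed by that much, and returns True; else False.
- env.set_joints(angles): joint-space move.
- env.set_gripper(opening, squeeze=None): finger opening in m; squeeze is the grip in N (None keeps the last); returns when the fingers have stopped.
- env.wait(seconds).
- env.inverse_kinematics(position, orientation): joint angles nearest the present ones, or None.
- env.camera(name): name is "scene" or "side" or "wrist"; returns a dict with "img" (480x640x3 uint8, red, green, blue), "depth" (480x640 float32, m along the optical axis (not along the pixel's ray), 0 where there is no reading), "fx", "fy", "cx", "cy" (pixels), "pose" (4x4, takes a point from camera to world coordinates). Camera axes: x right, y down, z forward; pixel columns grow to the right and rows downward; lengths in m; the calibration is good to about 2 mm. A picture is of the moment at which its call begins.
A pose or a line that the arm cannot do raises env.MotionError and nothing moves.
- env.finish_job(): hands the job in; it is judged then, once.
Trained networks look in a picture, given as the dict that the camera call returned (one of the last four; its "shot" number tells which), for a name from the list of things; names that differ only in an ending like _2 or _b are one class to them, and where a whole thing is asked for, a point or a joint stands for the part that bears it (a point fixed in the world has none). Each returns a list of dicts, best first, with "conf" (0 to 1); they miss things now and then, are a little off and sometimes report something else, mostly with a low value. They report only what shows in the picture. A call takes as long as a camera call.
- env.masks_of(picture, name): "region" (480x640 bool, what is visible of it) and "uv" ([column, row] in pixels, amid what is visible of it).
- env.place_of(picture, name): "uv" ([column, row] in pixels: a listed point, or the origin of a listed thing).
Readings, each from a call of its own:
- env.current_time_s(): time.
- env.current_joints(): joint angles.
- env.current_qd(): joint speeds.
- env.current_tau(): joint torques, N m.
- env.current_tool_pos(): TCP position.
- env.current_orientation(): TCP orientation.
- env.current_ft_force(): force on the tool from outside, world axes, zero at the start.
- env.current_moment(): the same for the moment, N m.
- env.current_grip_width(): finger opening in m.
- env.current_gripper_force(): force on a finger pad.
Only numpy, scipy, OpenCV 4.12 (cv2) and the standard library are available. Lean on these libraries where they do the work, as an engineer would, in place of code of your own. Each camera call takes 0.05 s, during which the arm holds its last target. There are 200 camera calls.

## Task

Put the four camera lenses away in the lens rack: stand each one upright, glass up, down in a holder of its own, in order of height, with the shortest at the camera stand's end of the rack and the tallest at the power supply's end. Set each lens down, don't drop it or knock it over, and leave the jar and the marker pen where they are.

Things in the scene. Friction and masses are not known exactly. Their poses are not given: they have to be found in the camera images.
- lens_1: the shortest of the four camera lenses: black, round, upright barrel 33 mm in diameter and 40 mm tall, straight-sided, about 70 g, loose, standing on its flat rear cap on the bench, dark glass facing up. Origin: centre of its underside; z up along the barrel
- lens_2: the second shortest of the four camera lenses: black, round, upright barrel 34 mm in diameter and 54 mm tall, straight-sided, about 100 g, loose, standing on its flat rear cap on the bench, dark glass facing up. Origin: centre of its underside; z up along the barrel
- lens_3: the second tallest of the four camera lenses: black, round, upright barrel 36 mm in diameter and 68 mm tall, straight-sided, about 140 g, loose, standing on its flat rear cap on the bench, dark glass facing up. Origin: centre of its underside; z up along the barrel
- lens_4: the tallest of the four camera lenses: black, round, upright barrel 39 mm in diameter and 84 mm tall, straight-sided, about 190 g, loose, standing on its flat rear cap on the bench, dark glass facing up. Origin: centre of its underside; z up along the barrel
- holder_a: one of four identical white holders fixed in a row on the lens rack (names in no order, uneven spacing, about 94 mm): block 72 x 72 x 14 mm with a round flat well in its top, 56 mm wide, 5 mm deep. Origin: centre of its underside, 20 mm above the bench, on an aluminium bar 40 wide, 476 long; well floor 9 mm, rim 14 mm above the origin. z up, y along the row
- holder_b: one of four identical white holders fixed in a row on the lens rack (names in no order, uneven spacing, about 94 mm): block 72 x 72 x 14 mm with a round flat well in its top, 56 mm wide, 5 mm deep. Origin: centre of its underside, 20 mm above the bench, on an aluminium bar 40 wide, 476 long; well floor 9 mm, rim 14 mm above the origin. z up, y along the row
- holder_c: one of four identical white holders fixed in a row on the lens rack (names in no order, uneven spacing, about 94 mm): block 72 x 72 x 14 mm with a round flat well in its top, 56 mm wide, 5 mm deep. Origin: centre of its underside, 20 mm above the bench, on an aluminium bar 40 wide, 476 long; well floor 9 mm, rim 14 mm above the origin. z up, y along the row
- holder_d: one of four identical white holders fixed in a row on the lens rack (names in no order, uneven spacing, about 94 mm): block 72 x 72 x 14 mm with a round flat well in its top, 56 mm wide, 5 mm deep. Origin: centre of its underside, 20 mm above the bench, on an aluminium bar 40 wide, 476 long; well floor 9 mm, rim 14 mm above the origin. z up, y along the row
- camera_stand: fixed camera on a column stand, 242 mm tall, at the left or right end of the rack, about 185 mm from the nearest holder; a fixed black power supply (200 x 58, 116 mm tall) stands likewise at the other end. Base 90 x 90 mm. Origin: centre of the base's underside, on the bench; the camera overhangs to its +x, away from the robot
- jar: white capped jar, 60 mm in diameter, 55 mm tall, loose, to one side of the lenses; to be left alone. Origin: centre of its underside
- marker: marker pen lying on the bench, 137 mm long, 13 mm thick, white with a black cap, to one side of the lenses; to be left alone. Origin: under the middle of it, x along the pen

How it is judged:
At the end, for the whole second after the job is handed in: Each lens stands upright (within 5 degrees) on the floor of its own holder's well (within 2.5 mm in height, axis within 12.5 mm of the holder's centre), in order of height, shortest in the holder nearest the camera stand, tallest in the farthest; all at rest (((horizontal distance between lens_1 and holder_a below 0.0125 m and z of lens_1 in the frame of holder_a between 0.006 and 0.0115 m) or (horizontal distance between lens_1 and holder_b below 0.0125 m and z of lens_1 in the frame of holder_b between 0.006 and 0.0115 m) or (horizontal distance between lens_1 and holder_c below 0.0125 m and z of lens_1 in the frame of holder_c between 0.006 and 0.0115 m) or (horizontal distance between lens_1 and holder_d below 0.0125 m and z of lens_1 in the frame of holder_d between 0.006 and 0.0115 m)) and horizontal distance between lens_1 and camera_stand between 0.13 and 0.23 m and angle between each of lens_1, lens_2, lens_3, lens_4's own z axis and vertical below 0.08 rad and linear speed of each of lens_1, lens_2, lens_3, lens_4 below 0.02 m/s and angular speed of each of lens_1, lens_2, lens_3, lens_4 below 0.2 rad/s and ((horizontal distance between lens_2 and holder_a below 0.0125 m and z of lens_2 in the frame of holder_a between 0.006 and 0.0115 m) or (horizontal distance between lens_2 and holder_b below 0.0125 m and z of lens_2 in the frame of holder_b between 0.006 and 0.0115 m) or (horizontal distance between lens_2 and holder_c below 0.0125 m and z of lens_2 in the frame of holder_c between 0.006 and 0.0115 m) or (horizontal distance between lens_2 and holder_d below 0.0125 m and z of lens_2 in the frame of holder_d between 0.006 and 0.0115 m)) and horizontal distance between lens_2 and camera_stand between 0.23 and 0.322 m and ((horizontal distance between lens_3 and holder_a below 0.0125 m and z of lens_3 in the frame of holder_a between 0.006 and 0.0115 m) or (horizontal distance between lens_3 and holder_b below 0.0125 m and z of lens_3 in the frame of holder_b between 0.006 and 0.0115 m) or (horizontal distance between lens_3 and holder_c below 0.0125 m and z of lens_3 in the frame of holder_c between 0.006 and 0.0115 m) or (horizontal distance between lens_3 and holder_d below 0.0125 m and z of lens_3 in the frame of holder_d between 0.006 and 0.0115 m)) and horizontal distance between lens_3 and camera_stand between 0.322 and 0.416 m and ((horizontal distance between lens_4 and holder_a below 0.0125 m and z of lens_4 in the frame of holder_a between 0.006 and 0.0115 m) or (horizontal distance between lens_4 and holder_b below 0.0125 m and z of lens_4 in the frame of holder_b between 0.006 and 0.0115 m) or (horizontal distance between lens_4 and holder_c below 0.0125 m and z of lens_4 in the frame of holder_c between 0.006 and 0.0115 m) or (horizontal distance between lens_4 and holder_d below 0.0125 m and z of lens_4 in the frame of holder_d between 0.006 and 0.0115 m)) and horizontal distance between lens_4 and camera_stand between 0.416 and 0.52 m); the robot touches nothing.
It fails at once if a lens is knocked or tipped over (leans more than 35 degrees) (angle between any of lens_1, lens_2, lens_3, lens_4's own z axis and vertical above 0.61 rad).
It fails at once if a lens is dropped (it falls freely by more than about 13 mm: faster than 0.5 m/s while the fingers do not hold it) ((linear speed of lens_1 above 0.5 m/s and contact force between lens_1 and the fingers below 0.05 N) or (linear speed of lens_2 above 0.5 m/s and contact force between lens_2 and the fingers below 0.05 N) or (linear speed of lens_3 above 0.5 m/s and contact force between lens_3 and the fingers below 0.05 N) or (linear speed of lens_4 above 0.5 m/s and contact force between lens_4 and the fingers below 0.05 N)).
It fails at once if the jar or the marker pen is pushed away (more than 20 mm) or tipped (distance of any of jar, marker from where it was at the start of the episode above 0.02 m or angle between jar's own z axis and vertical above 0.5 rad).
It also fails if it takes over 93 s, if anything falls off the work surface, if the arm or the gripper's body presses on something with over 40 N, if the wrist force passes 120 N, or if a joint passes its speed limit or range.

## Working session

There is one attempt and no reset: what is moved stays moved. The work goes in short steps, each a Python script; the robot and the scene stay as the last script left them, time stands still between calls to the robot, and variables do not carry over. Pictures are saved under pics/ and viewed, at most 14 in all, crops included, and the job is handed in when it is done.

```bash
mkdir -p pics
cat > h.py <<'E'
import numpy as np, cv2
from cell import env
def snap(n,f=None):
    p=env.camera(n)
    if f: cv2.imwrite(f'pics/{f}.png',p['img'][:,:,::-1])
    return p
def cloud(p,m=None):
    d=p['depth']; v,u=np.nonzero((d>0)&(m if m is not None else True)); z=d[v,u]
    c=np.c_[(u-p['cx'])/p['fx']*z,(v-p['cy'])/p['fy']*z,z]
    return c@p['pose'][:3,:3].T+p['pose'][:3,3]
E
python3 - <<'E'
from h import *
np.set_printoptions(precision=3,suppress=True)
for n in ['scene','side']:
    p=snap(n,n+'0'); print(n,p['pose'][:3])
    for t in ['lens_1','holder_a','camera_stand','jar','marker']:
        for r in env.masks_of(p,t):
            c=cloud(p,r['region']); 
            if len(c)<5: continue
            zt=np.percentile(c[:,2],98); top=c[c[:,2]>zt-.006]
            mm=(top.min(0)+top.max(0))/2
            print(t,round(r['conf'],2),np.round(r['uv']),len(c),'med',np.median(c,0),'ztop %.3f'%zt,'topc',mm,'ext',np.ptp(top,axis=0))
print(env.current_time_s(),env.current_orientation())
E
```

```text
scene [[-0.768  0.405 -0.496  1.264]
 [ 0.64   0.488 -0.594  0.85 ]
 [ 0.002 -0.774 -0.634  0.946]]
lens_1 0.76 [328. 211.] 303 med [ 0.481 -0.062  0.045] ztop 0.068 topc [ 0.474 -0.069  0.067] ext [0.034 0.036 0.009]
lens_1 0.62 [368. 232.] 406 med [0.464 0.083 0.055] ztop 0.085 topc [0.456 0.075 0.082] ext [0.037 0.034 0.008]
lens_1 0.59 [412. 262.] 190 med [0.449 0.221 0.034] ztop 0.041 topc [0.444 0.218 0.039] ext [0.03  0.03  0.007]
lens_1 0.59 [298. 194.] 204 med [ 0.475 -0.194  0.036] ztop 0.057 topc [ 0.471 -0.2    0.055] ext [0.024 0.03  0.007]
holder_a 0.93 [272. 240.] 674 med [ 0.656 -0.072  0.03 ] ztop 0.037 topc [ 0.655 -0.074  0.035] ext [0.079 0.082 0.008]
holder_a 0.89 [253. 221.] 561 med [ 0.668 -0.167  0.031] ztop 0.037 topc [ 0.667 -0.17   0.036] ext [0.08  0.08  0.009]
holder_a 0.88 [300. 255.] 702 med [0.646 0.023 0.031] ztop 0.037 topc [0.644 0.019 0.035] ext [0.081 0.079 0.008]
holder_a 0.67 [328. 276.] 732 med [0.635 0.119 0.031] ztop 0.037 topc [0.633 0.118 0.035] ext [0.079 0.077 0.009]
camera_stand 0.67 [190. 175.] 2004 med [ 0.74  -0.325  0.15 ] ztop 0.233
[... 1224 characters left out ...]
 [ 0.668 -0.167  0.031] ztop 0.036 topc [ 0.667 -0.169  0.034] ext [0.079 0.081 0.007]
holder_a 0.82 [263. 293.] 1300 med [0.631 0.119 0.031] ztop 0.036 topc [0.632 0.116 0.034] ext [0.078 0.08  0.008]
camera_stand 0.9 [252. 113.] 2477 med [ 0.737 -0.323  0.147] ztop 0.233 topc [ 0.727 -0.335  0.235] ext [0.018 0.021 0.016]
jar 0.87 [358. 140.] 520 med [ 0.46  -0.385  0.04 ] ztop 0.057 topc [ 0.46  -0.402  0.055] ext [0.051 0.053 0.008]
jar 0.7 [347. 224.] 446 med [ 0.474 -0.059  0.049] ztop 0.069 topc [ 0.474 -0.07   0.066] ext [0.03  0.032 0.007]
marker 0.62 [363. 459.] 813 med [0.435 0.393 0.011] ztop 0.015 topc [0.437 0.39  0.013] ext [0.121 0.07  0.007]
0.6 [ 0.972  0.233 -0.    -0.   ]
```

View pics/scene0.png

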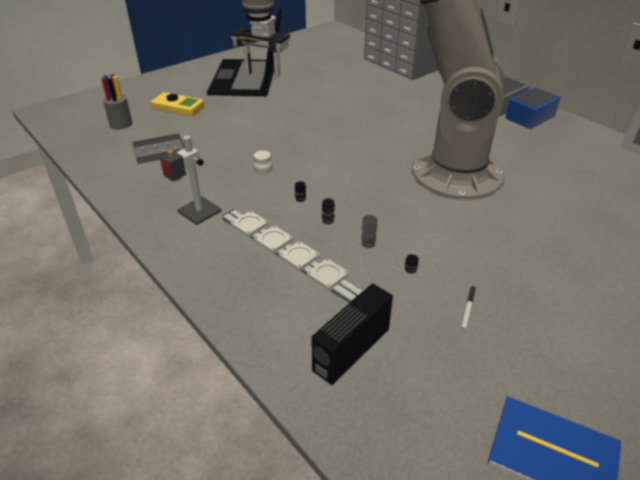

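View pics/side0.png

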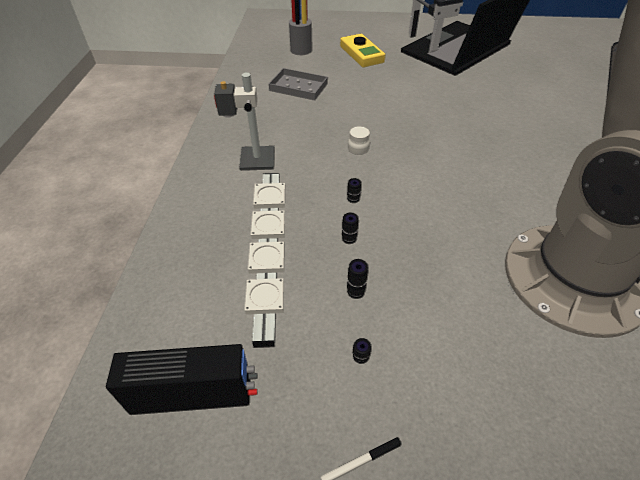

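The camera stand (side px 257,155) is at the −y end, and the power supply (180,380) is at +y. The lenses run at x≈0.45. The measured heights (.041, .055, .068, .084) identify each one, and the marker, jar and other objects are well clear. I'll check IK for both yaws, then move lens 4.

```bash
cat >> h.py <<'E'
L={1:(.442,.217,.040,.028),2:(.469,-.201,.054,.034),3:(.473,-.070,.068,.042),4:(.454,.075,.084,.052)}
H={1:(.667,-.170),2:(.6545,-.074),3:(.644,.020),4:(.6325,.117)}
def q(yaw): return [np.cos(yaw/2),np.sin(yaw/2),0.,0.]
def move(i,Q):
    x,y,h,g=L[i]; X,Y=H[i]; t=g+.003
    up=max(.14+t,.2)
    env.reach([x,y,up],Q); env.set_gripper(.075,squeeze=15)
    env.move_l([x,y,t+.03],feed=.2); env.move_l([x,y,t],feed=.08)
    env.set_gripper(.0); w=env.current_grip_width(); print(i,'grip',w,env.current_gripper_force())
    if w<.025: raise SystemExit('no grasp')
    env.move_l([x,y,t+.03],feed=.1); env.move_l([x,y,up],feed=.25); env.move_l([X,Y,up],feed=.25)
    env.move_l([X,Y,t+.029+.02],feed=.2); env.move_l([X,Y,t+.029+.005],feed=.06)
    c=env.move_l([X,Y,t+.029-.004],feed=.02,contact_N=3)
    print('contact',c,'dz mm',(env.current_tool_pos()[2]-t-.029)*1e3,'F',env.current_ft_force(),'w',env.current_grip_width())
    env.set_gripper(w+.018); env.move_l([X,Y,t+.029+.05],feed=.1); env.move_l([X,Y,up],feed=.25)
    print('t',env.current_time_s())
E
python3 - <<'E'
from h import *
best=None
for yaw in (np.pi/2,-np.pi/2):
    for P in list(L.values())+list(H.values()):
        for z in (.035,.2): 
            j=env.inverse_kinematics([P[0],P[1],z],q(yaw)); print(round(yaw,1),P[:2],z,None if j is None else np.round(j,2))
E
```

```text
1.6 (0.442, 0.217) 0.035 [ 0.2   0.6  -0.97  2.12  0.72  0.8  -1.23]
1.6 (0.442, 0.217) 0.2 [ 0.29  0.29 -1.01  1.99  0.29  1.01 -0.86]
1.6 (0.469, -0.201) 0.035 [ 0.54  0.45 -0.31  2.1   0.23  0.62  0.07]
1.6 (0.469, -0.201) 0.2 [ 0.57  0.21 -0.33  1.98  0.08  0.97  0.2 ]
1.6 (0.473, -0.07) 0.035 [ 0.35  0.42 -0.39  2.17  0.28  0.6  -0.25]
1.6 (0.473, -0.07) 0.2 [ 0.42  0.16 -0.45  2.04  0.09  0.95 -0.07]
1.6 (0.454, 0.075) 0.035 [ 0.19  0.43 -0.58  2.2   0.4   0.62 -0.68]
1.6 (0.454, 0.075) 0.2 [ 0.29  0.15 -0.64  2.07  0.11  0.95 -0.41]
1.6 (0.667, -0.17) 0.035 [ 0.37  0.67 -0.3   1.69  0.25  0.82 -0.04]
1.6 (0.667, -0.17) 0.2 [ 0.37  0.49 -0.3   1.58  0.16  1.1   0.03]
1.6 (0.6545, -0.074) 0.035 [ 0.32  0.65 -0.42  1.76  0.34  0.81 -0.26]
1.6 (0.6545, -0.074) 0.2 [ 0.31  0.45 -0.4   1.65  0.19  1.08 -0.14]
1.6 (0.644, 0.02) 0.035 [ 0.24  0.64 -0.5   1.79  0.41  0.81 -0.46]
1.6 (0.644, 0.02) 0.2 [ 0.25  0.45 -0.51  1.68  0.24  1.08 -0.33]
1.6 (0.6325, 0.117) 0.035 [ 0.09  0.64 -0.5   1.79  0.41  0.81 -0.61]
1.6 (0.6325, 0.117) 0.2 [ 0.16  0.46 -0.59  1.68  0.28  1.09 -0.52]
-1.6 (
[... 403 characters left out ...]
-2.62]
-1.6 (0.454, 0.075) 0.035 [ 0.54  0.58 -1.03  2.18  0.74  0.78  2.17]
-1.6 (0.454, 0.075) 0.2 [ 0.63  0.23 -1.03  2.05  0.23  0.98  2.62]
-1.6 (0.667, -0.17) 0.035 [-0.48  0.93  1.01  1.74 -0.93  1.02 -2.26]
-1.6 (0.667, -0.17) 0.2 [-0.56  0.8   1.21  1.64 -0.78  1.26 -2.35]
-1.6 (0.6545, -0.074) 0.035 [-0.64  0.9   1.01  1.82 -0.92  0.98 -2.37]
-1.6 (0.6545, -0.074) 0.2 [-0.74  0.75  1.21  1.71 -0.74  1.22 -2.49]
-1.6 (0.644, 0.02) 0.035 [ 0.58  0.85 -1.03  1.77  0.84  1.04  2.37]
-1.6 (0.644, 0.02) 0.2 [-0.91  0.72  1.21  1.75 -0.72  1.2  -2.63]
-1.6 (0.6325, 0.117) 0.035 [ 0.43  0.85 -1.03  1.77  0.84  1.04  2.21]
-1.6 (0.6325, 0.117) 0.2 [ 0.44  0.6  -1.03  1.66  0.55  1.2   2.42]
```

Run:
```python
from h import *
Q=q(np.pi/2)
env.reach([.45,-.2,.24],Q)
move(4,Q)
p=snap('side','s4')
```

```text
4 grip 0.03862121683809352 14.999535083770752
contact True dz mm -0.4599106153063103 F [0.58314967 0.68308406 0.86934519] w 0.03825675624560663
t 10.5667
```

View pics/s4.png

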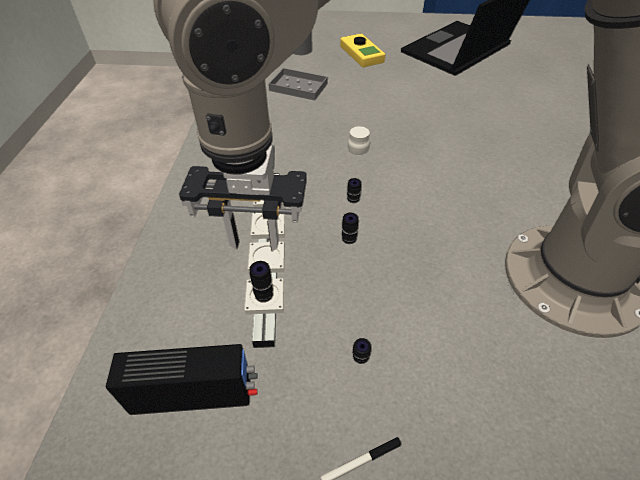

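Lens 4 stands in the holder at the power supply's end (px 261,283), upright and centred. The grip width matches at 38.6 mm, and contact came at well-floor height. On to the other three.

Run:
```python
from h import *
Q=q(np.pi/2)
for i in (3,2,1): move(i,Q)
env.move_l([.47,-.05,.25],feed=.25)
np.set_printoptions(precision=3,suppress=True)
for n in ('side','scene'):
    p=snap(n,n+'_end')
    for t in ('lens_1','holder_a','jar','marker'):
        for r in env.masks_of(p,t):
            c=cloud(p,r['region'])
            if r['conf']<.4 or len(c)<5: continue
            zt=np.percentile(c[:,2],98); top=c[c[:,2]>zt-.006]
            print(n,t,round(r['conf'],2),'ztop %.3f'%zt,'topc',(top.min(0)+top.max(0))/2)
```

```text
3 grip 0.03603450292448872 15.00031292438507
contact True dz mm -0.44047146401887327 F [0.78550327 0.1747571  0.79976287] w 0.03592252240380579
t 19.15
2 grip 0.03368216482014534 15.000259280204773
contact True dz mm -0.46535746223072894 F [ 0.77862166 -0.33644674  1.52309552] w 0.03398625223814056
t 28.1333
1 grip 0.032883531852657834 15.000416189432144
contact True dz mm -0.3812551805362878 F [ 0.84740723 -0.55686095  2.07493434] w 0.03304144406045358
t 38.4167
side lens_1 0.91 ztop 0.098 topc [0.643 0.05  0.102]
side lens_1 0.84 ztop 0.084 topc [ 0.654 -0.075  0.081]
side lens_1 0.84 ztop 0.113 topc [0.632 0.115 0.111]
side lens_1 0.6 ztop 0.057 topc [ 0.46  -0.403  0.054]
side lens_1 0.52 ztop 0.070 topc [ 0.667 -0.171  0.068]
side holder_a 0.88 ztop 0.036 topc [ 0.655 -0.074  0.034]
side holder_a 0.81 ztop 0.037 topc [0.632 0.115 0.05 ]
side holder_a 0.68 ztop 0.036 topc [ 0.667 -0.169  0.034]
side holder_a 0.67 ztop 0.066 topc [0.633 0.062 0.088]
side jar 0.9 ztop 0.057 topc [ 0.46  -0.403  0.054]
side marker 0.91 ztop 0.015 topc [0.437 0.39  0.013]
scene lens_1 0.72 ztop 0.085 topc [ 0.655 -0.074  0.083]
scene lens_1 0.66 ztop 0.114 topc [0.633 0.116 0.112]
scene lens_1 0.61 ztop 0.098 topc [0.647 0.021 0.097]
scene holder_a 0.84 ztop 0.037 topc [0.633 0.119 0.035]
scene holder_a 0.79 ztop 0.038 topc [0.644 0.021 0.045]
scene holder_a 0.73 ztop 0.037 topc [ 0.668 -0.168  0.035]
scene holder_a 0.57 ztop 0.037 topc [ 0.657 -0.071  0.042]
scene marker 0.56 ztop 0.016 topc [0.441 0.396 0.014]
```

View pics/side_end.png

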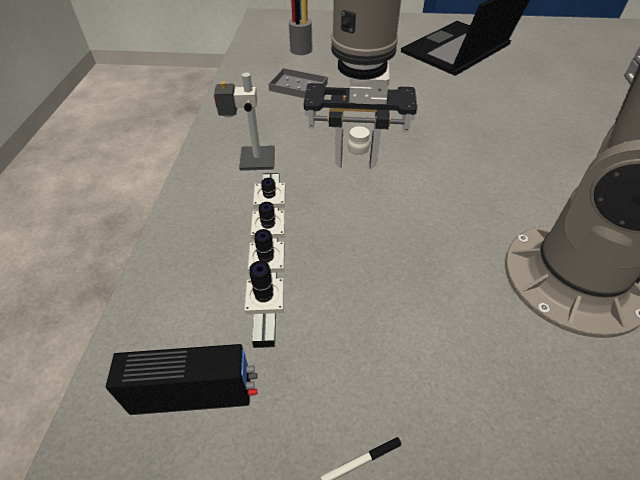

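All four lenses stand in their wells, shortest by the camera stand (px 268,187) to tallest by the power supply (261,283). Their tops measure z = .070, .084, .098 and .113, as they should, and each axis is within about 2 mm of its holder's centre. The jar and marker haven't moved, and the gripper is clear.

```bash
python3 -c "
from h import *
print(env.finish_job())"
```

```text
the job is handed in; nothing more can be done
None
```

The job is handed in, with no verdict returned: all four lenses stand upright in their holders, shortest at the camera stand's end and tallest at the power supply's end, and the jar and marker pen were not moved.

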